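# Clamp a culture plate on a T-slotted shaker

### The job

Get the shaker ready to run: take the T-bolt by its tee knob from the stand, lower its head lengthwise into the middle slot of the platform beside the forked end of the bracket, and slide it into the fork and on until the bracket is snug against the culture plate and the plate against its end stop, pushing only gently (a few newtons). Then turn the knob clockwise so that the bolt head swings square across under the slot's lips, and go on turning until it is hand-tight, about 0.15 N m and not much more. Let go, and leave the other things on the bench alone.

Things in the scene. Friction and masses are not known exactly. Their poses are not given: they have to be found in the camera images.
- shaker: white orbital shaker, fixed; on it an aluminium platform 290 mm long (its y), 200 mm wide, top 74 mm above the bench. Origin on the bench under its middle, z up. Three T-slots run along y at x = -65, 0, +65 mm; the middle one is used. At the +y end a steel end stop 16 mm high, inner face at y = +131 mm, with side tabs 12 mm high at x = +-67 mm back to y = +105 mm
- slot (a point): middle of the middle slot at platform top level (shaker x 0, y 0, z 74 mm); its y axis runs along the slot to the end stop. Slot mouth 16 mm wide with 1.5 mm chamfers; lips 6 mm thick; below them an undercut 27.5 mm wide and 7.5 mm high, its floor 13.5 mm below the platform top
- bracket: loose steel bracket, about 0.22 kg, whose 15 mm wide key rides in the mouth of the middle slot, so it slides only along it (1 to 2 N). y axis to the plate, z up; origin at platform level where the bolt's axis belongs. Foot 6 mm thick, 44 mm wide. Jaw 90 mm wide, 16 mm high, y = +60 to +70 mm. Starts 6 to 18 mm short of the plate
- notch_seat (a point): on the bracket's foot, at its top (6 mm above the platform), on the axis where the bolt stands when its shank touches the flat closed end of the fork notch (at y = +5 mm from here). The notch is 12 mm wide and opens to -y; its prongs end, rounded, at y = -30 mm
- jaw_face (a point): middle of the jaw's rubber face, 8 mm above the platform, y = +70 mm in the bracket; its y axis points at the plate
- well_plate: loose clear six-well culture plate with lid, 86 x 128 x 20 mm (own x, y, z), 0.07 kg, on the platform between bracket and end stop, its x along the slot towards the stop. Origin in the middle of its underside: the side facing the bracket is at its x = -43 mm. Starts within about 2 mm of the stop
- stand: grey plastic block, fixed, 60 x 104 mm (x, y), 26 mm high, origin under its middle. Two pockets 18 x 30 mm (x, y), 19.5 mm deep, open upwards at y = -24 mm (holds the T-bolt) and y = +24 mm (empty). It stands left or right of the shaker
- bolt: loose T-bolt, 0.12 kg with its knob, upright in the stand. Origin in the middle of the underside of its hammer head, z up, x along the head. Shank 10 mm thick; its end shows in the knob's top with a dark mark along the head
- bolt_head (a point): centre of the hammer head, 3 mm above its underside; x along its length. Head 26 x 14 x 6 mm; two opposite corners are round, so in the undercut it turns clockwise (from above) from lengthwise to a little past square (95 to 105 degrees), where the other two corners stop it on the walls
- knob: black tee knob, the nut of the T-bolt, with a steel washer 25 mm wide fixed under it. Origin at the washer's nominal underside, at first 21.3 mm (+-0.2) above the head's underside; the real underside may lie up to 1.4 mm higher or lower. Stiff right-hand thread, 10 mm a turn, 0.04 N m, self-holding: turned clockwise it first takes the bolt round with it; once the head is stopped it runs down
- knob_bar (a point): centre of the knob's grip bar, 25 mm above the knob's origin. Bar 52 mm long (its x), 12 mm thick (its y), 22 mm high; at first within 0.1 rad of the head's direction. With the head on the slot floor the washer clears the foot by 0.3 to 3.3 mm. After the head has stopped, 1.1 to 3 rad more take up the slack, then the torque rises within 0.3 rad: 0.15 N m is hand-tight, 0.25 too much
- cryo_box: light blue freezer box, 70 x 70 x 52 mm, on the side of the shaker where the stand is not; leave alone
- lab_timer: white timer, 62 x 66 x 18 mm, in front of the shaker; leave alone
- beaker: small clear beaker, 46 mm wide, 59 mm high, to the right behind; leave alone

How it is judged:
By the outcome, as a careful person would: the job done as asked, in the order asked, and still so for the second after the job is handed in, with the robot touching nothing.
It also fails if it takes over 72 s, if anything falls off the work surface, if the arm or the gripper's body presses on something with over 40 N, if the wrist force passes 120 N, or if a joint passes its speed limit or range.

### The arm

A 6-joint arm with a two-finger parallel gripper is mounted at the origin on a cart in front of the work surface, level with it; the furniture and walls round the work are solid. World frame = base frame: x ahead of the robot, y to its left, z up, the work surface at z = 0. Lengths are in m, angles in degrees, forces in N, time in s.
With the tool pointing down it reaches from about 0.4 to 0.825 m from the base axis. Payload 7 kg.
Tool frame: the origin (TCP) lies on the centre line of the jaws, within the pads' length; the fingertips stand 19 mm ahead of it and the grasp point (between the pads) is the TCP; z points along the fingers, y is the line along which they close (so a half turn about z gives the same grasp; the last joint's range is limited). The gripper opens to 88 mm and grips with 3 to 60 N. Pads are 19 mm wide; open, the fingers measure 130 mm over their backs; the gripper's body (78 mm by 193 mm) begins 47 mm behind the grasp point.
Start: joints at [-58.837, 20.546, 0.682, 0, -70.136, -16.507], TCP at [0.171, -0.653, 0.246] pointing down, gripper open.
Joint ranges: [-176.03, 176.03], [-82.01, 121.73], [-58.28, 71.71], [-173.87, 95.51], [-174.79, -0.11], [-173.66, 173.66]. Speed limits (degrees/s): [136.94, 136.94, 172.46, 180, 180, 180].

### API

Orientations are given as [roll, pitch, yaw] about the fixed x, y, z axes, in that order (R = Rz(yaw) Ry(pitch) Rx(roll)).
In Python, from plant import * gives the robot as it stands. The module is installed in compiled form; this text tells all that it offers.
- The arm moves only by the tool play_rows, never from a script. Its argument "deltas" is a list of rows, each a list of 6 numbers: the shift along the world's x, y, z scaled (see below), then the turn, a rotation vector about the world's x, y, z scaled (see below). A call has 1 to 10 rows; each row shifts and turns the commanded pose from where the row before left it; what a row does not reach is not made up. The controller multiplies each number of a shift by 800 mm and each number of a turn by 180 degrees. A row lasts 1/10 s, in which the tool goes at most 50 mm and 8.59 degrees, less where a joint would pass 70% of its speed; a pose out of reach is approached as far as the arm can. A call with a number of a shift or a turn outside -1 to 1 is refused whole. A call with a gripper value outside its range is refused whole. "gripper" is the gripper command: -1 is shut, 1 is fully open, values between are in proportion, set as the call begins (left out, the last holds). The fingers move at their own pace and stop on an object; the grip force is fixed at half the most. Time passes only in rows, so rows that do not move let the fingers close. It gives the time, the measured TCP pose, the force, the opening and the grip force at its end, in the units of the state.
- get_obs(): the state, without advancing time (a new reading comes with each control period).
- snapshot(name): name is "side" or "top" or "wrist"; returns (picture, depth): 420x560x3 uint8, blue, green, red; 420x560 float32, m along the optical axis (not along the pixel's ray), 0 where there is no reading.
- camera_model(name): a dict with "fx", "fy", "cx", "cy" (pixels), "world_to_cam" (4x4, takes a point from world to camera coordinates). Camera axes: x right, y down, z forward; pixel columns grow to the right and rows downward; lengths in m; the calibration is good to about 2 mm. The wrist camera is an equidistant fisheye: a pixel r from the principal point sees the ray r / f radians off the axis. A picture is of the moment at which its call begins: read the wrist's pose just before it. camera_model takes no time and is no camera call; for the wrist camera it gives the pose at the moment of the call.
- close_job(): hands the job in; it is judged then, once.
The state is a dict: "clock": time; "joint_pos": joint angles; "qvel": joint speeds; "tau": joint torques, N m; "tool_pos": TCP position; "orientation": TCP orientation; "force": force on the tool from outside, world axes, zero at the start; "moment": the same for the moment, N m; "opening": finger opening in m; "gripper_force": force on a finger pad.
Only numpy, scipy, OpenCV 4.12 (cv2) and the standard library are available. Lean on these libraries where they do the work, as an engineer would, in place of code of your own. Each camera call takes 0.05 s, during which the arm holds its last target. There are 200 camera calls.

## Working session

There is one attempt and no reset: what is moved stays moved. The work goes in short steps, Python scripts to look and compute and a tool call to move; the robot and the scene stay as the last step left them, time stands still between calls to the robot, and variables do not carry over. Pictures are saved under pics/ and viewed, at most 10 in all, crops included, and the job is handed in when it is done.

Besides the shell and the picture viewer there is one more tool, called after "Emit:" as a command line: name --pt "numbers of a row" for each row, then --argument value for the rest. play_rows: Moves the arm, as the interface text tells. Its arguments: {"type":"object","properties":{"deltas":{"type":"array","items":{"type":"array","items":{"type":"number","minimum":-1,"maximum":1}}},"gripper":{"type":"number"}},"required":["deltas"]}

```bash
mkdir -p pics; cat > h.py <<'E'
from plant import *
import numpy as np, cv2
def ray(name,u,v,cm=None):
    c=cm or camera_model(name); T=np.linalg.inv(c["world_to_cam"])
    x=(u-c["cx"])/c["fx"]; y=(v-c["cy"])/c["fy"]
    if name=="wrist":
        r=np.hypot(x,y); s=np.sin(r)/r if r>1e-9 else 1
        d=np.array([x*s,y*s,np.cos(r)])
    else: d=np.array([x,y,1.])
    return T[:3,3],T[:3,:3]@d
def onz(name,u,v,z,cm=None):
    o,d=ray(name,u,v,cm); return o+d*(z-o[2])/d[2]
E
python3 - <<'E'
from h import *
o=get_obs(); print(o)
for n in("top","side"):
    p,d=snapshot(n); cv2.imwrite(f"pics/{n}0.png",p); np.savez(f"{n}0.npz",p=p,d=d); c=camera_model(n); print(n,c["fx"],c["cx"],c["cy"],np.linalg.inv(c["world_to_cam"]).round(3).tolist())
E
```

```text
{'clock': 0.0, 'joint_pos': array([-5.88359306e+01,  2.05939256e+01,  6.32668261e-01, -2.07224913e-02,
       -7.01348853e+01, -1.65084766e+01]), 'qvel': array([-0.06395855, -0.01845846, -0.06583598, -0.05551319, -0.04294309,
        0.01234763]), 'tau': array([ 2.91819691e-03, -5.82720423e+01,  2.93063146e+01,  6.99763834e+00,
        6.72334674e-03, -1.74332413e-04]), 'tool_pos': array([ 0.17066037, -0.65259179,  0.24458425]), 'orientation': array([ 1.79902285e+02, -8.64530968e-03, -1.65351458e+02]), 'force': array([0.56732637, 0.87995902, 0.50921125]), 'moment': array([ 0.00185827, -0.02561564,  0.00434232]), 'gripper_force': 0.0, 'opening': 0.08754667467857331}
top 476.5033440796645 275.9420332288446 208.4351311731543 [[0.11, -0.966, 0.234, 0.301], [-0.994, -0.106, 0.03, 0.086], [-0.004, -0.236, -0.972, 1.163], [0.0, 0.0, 0.0, 1.0]]
side 412.07780513507686 269.76669212335656 211.1993767202286 [[-1.0, 0.001, -0.025, 0.57], [0.023, 0.497, -0.867, 1.051], [0.011, -0.868, -0.497, 0.636], [0.0, 0.0, 0.0, 1.0]]
```

View pics/top0.png

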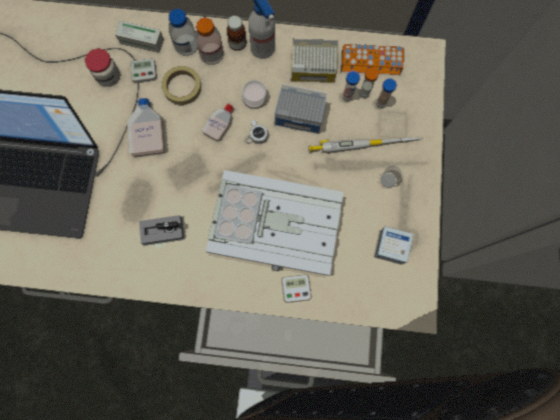

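View pics/side0.png

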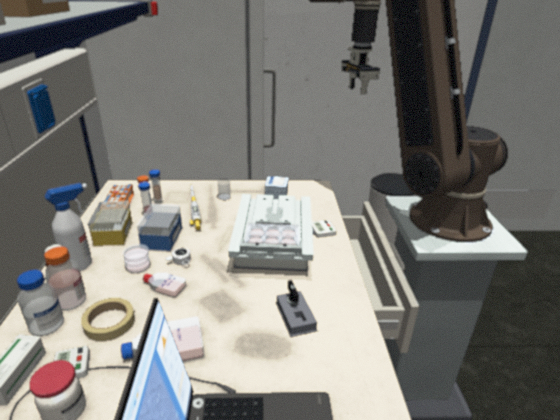

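The top view shows the stand at (162,230) and the shaker at (277,222), with the plate left (240,213) and the fork opening right at (300,220). The side view shows the stand at (297,310) with the knob on its far or right part. Next I'll enlarge the top view.

```bash
python3 - <<'E'
from h import *
p=np.load("top0.npz")["p"]
c=p[165:285,130:350]; cv2.imwrite("pics/c1.png",cv2.resize(c,None,fx=3.6,fy=3.6,interpolation=cv2.INTER_CUBIC))
E
```

```text
(no output)
```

View pics/c1.png

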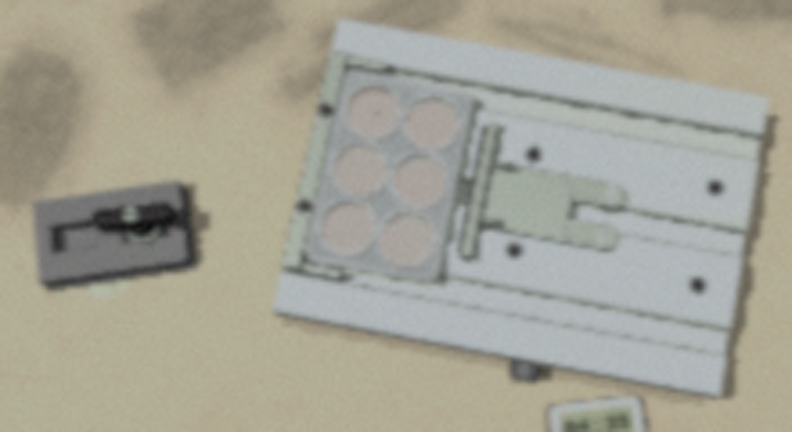

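The crop shows the knob bar at (137,220), the empty pocket at (57,238), the platform corners at (340,20), (770,97), (728,397) and (275,313), and the fork tips near (625,198) and (615,238).

```bash
python3 - <<'E'
from h import *
f=lambda x,y,z:(onz("top",130+x/3.6,165+y/3.6,z)*1000).round(1)
P=[f(x,y,.074) for x,y in((340,20),(770,97),(728,397),(275,313))]
print("corners",P,np.mean(P,0),[np.linalg.norm(P[i]-P[i-1]) for i in range(4)])
print("stand",[f(x,y,.026) for x,y in((35,202),(182,184),(197,265),(45,286))])
print("knob",f(137,220,.064),f(95,222,.064),f(180,217,.064))
print("fork",f(625,198,.08),f(615,238,.08),"notch",f(573,210,.08),"jaw",f(492,125,.09),f(468,257,.09))
print("plate",[f(x,y,.094) for x,y in((347,68),(475,98),(443,280),(305,262))])
E
```

```text
corners [array([642.5, 253.2,  74. ]), array([620.7, -35.5,  74. ]), array([421.8, -24.2,  74. ]), array([443.2, 267.9,  74. ])] [532.05 115.35  74.  ] [np.float64(199.84138710487375), np.float64(289.52189899902214), np.float64(199.22073185288727), np.float64(292.8828605432554)]
stand [array([506.7, 448.7,  26. ]), array([530. , 351.5,  26. ]), array([475.9, 332.7,  26. ]), array([450.6, 431.8,  26. ])]
knob [495.2 368.1  64. ] [490.9 395.2  64. ] [500.3 340.5  64. ]
fork [541.3  53.   80. ] [514.4  56.8  80. ] notch [529.7  85.5  80. ] jaw [577.7 143.4  90. ] [490.  148.6  90. ]
plate [array([604.4, 241.2,  94. ]), array([593.4, 156.2,  94. ]), array([473. , 162.3,  94. ]), array([474.8, 250.4,  94. ])]
```

Emit:
play_rows --pt "0.0365 0.0484 0 0 0 0.047" --pt "0.0365 0.0484 0 0 0 0.047" --pt "0.0365 0.0484 0 0 0 0.047" --pt "0.0365 0.0484 0 0 0 0.047" --pt "0.0365 0.0484 0 0 0 0.047" --pt "0.0365 0.0484 0 0 0 0.047" --pt "0.0365 0.0484 0 0 0 0.047" --pt "0.0365 0.0484 0 0 0 0.047" --pt "0.0365 0.0484 0 0 0 0.047" --pt "0.0365 0.0484 0 0 0 0.047" --gripper 1

```text
clock: 1.1
tool_pos: [0.4634, -0.2639, 0.2455]
orientation: [180.0, 0.0, -80.4]
force: [-0.2, -0.6, 0.1]
opening: 0.0874
gripper_force: 0.0
```

Emit:
play_rows --pt "0.0365 0.0484 0 0 0 0.047" --pt "0.0365 0.0484 0 0 0 0.047" --pt "0.0365 0.0484 0 0 0 0.047" --pt "-0.0064 0.0589 0 0 0 0.047" --pt "-0.0064 0.0589 0 0 0 0.047" --pt "-0.0064 0.0589 0 0 0 0.047" --pt "-0.0064 0.0589 0 0 0 0.047" --pt "-0.0064 0.0589 0 0 0 0.047" --pt "-0.0064 0.0589 0 0 0 0.047" --pt "-0.0064 0.0589 0 0 0 0.047"

```text
clock: 2.1
tool_pos: [0.5137, 0.182, 0.2455]
orientation: [-180.0, 0.0, 4.2]
force: [1.3, -0.5, -0.5]
opening: 0.0877
gripper_force: 0.0
```

Emit:
play_rows --pt "-0.0064 0.0589 0 0 0 0.047" --pt "-0.0064 0.0589 0 0 0 0.047" --pt "-0.0064 0.0589 0 0 0 0.047" --pt "-0.0064 0.0589 0 0 0 0.047" --pt "0 0 0 0 0 0.047" --pt "0 0 0 0 0 0.047" --pt "0 0 0 0 0 0.047" --pt "0 0 0 0 0 0.047" --pt "0 0 0 0 0 0.047" --pt "0 0 0 0 0 0.047"

```text
clock: 3.1
tool_pos: [0.4938, 0.3685, 0.2451]
orientation: [-180.0, 0.0, 88.8]
force: [-0.2, 0.4, -0.2]
opening: 0.0877
gripper_force: 0.0
```

Emit:
play_rows --pt "0 0 0 0 0 0.047" --pt "0 0 0 0 0 0.0174" --pt "0 0 0 0 0 0"

```text
clock: 3.4
tool_pos: [0.4938, 0.3685, 0.2452]
orientation: [-180.0, 0.0, 100.1]
force: [-0.0, -0.4, -0.6]
opening: 0.0876
gripper_force: 0.0
```

```bash
python3 - <<'E'
from h import *
o=get_obs(); print(o["tool_pos"],o["orientation"],o["joint_pos"].round(1),o["force"],o["moment"])
c=camera_model("wrist"); p,d=snapshot("wrist"); cv2.imwrite("pics/w1.png",p); np.savez("w1.npz",p=p,d=d,c=c)
print(c["fx"],c["cx"],c["cy"],np.linalg.inv(c["world_to_cam"]).round(4).tolist())
E
```

```text
[0.49384206 0.36848869 0.24516026] [-1.79962318e+02  2.53530766e-02  1.00082381e+02] [ 54.9  15.1  -7.1  -0.  -67.8 135.2] [-0.03005153 -0.42268523 -0.57302959] [-0.10091222 -0.00331538 -0.00615822]
325.19226210127806 280.27189551501414 207.59103949735956 [[0.9845, 0.1691, 0.0474, 0.4791], [0.1756, -0.9448, -0.2766, 0.4441], [-0.002, 0.2807, -0.9598, 0.3855], [0.0, 0.0, 0.0, 1.0]]
```

View pics/w1.png

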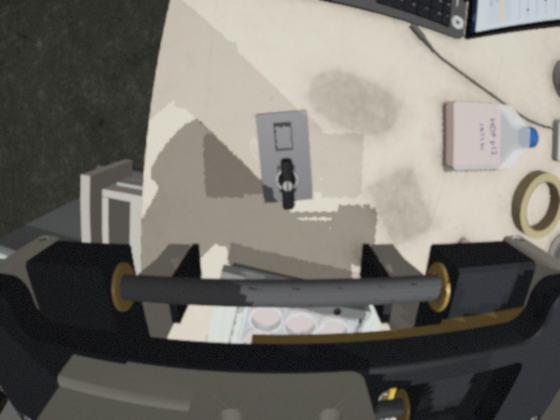

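The wrist view shows the stand at (285,155), the knob at (288,183) with its bar running up and down the picture, and the empty pocket at (283,135). I'll go lower for a finer measurement.

Emit:
play_rows --pt "0 0 -0.048 0 0 0" --pt "0 0 -0.048 0 0 0" --pt "0 0 -0.048 0 0 0" --pt "0 0 0 0 0 0"

```text
clock: 3.85
tool_pos: [0.4915, 0.3659, 0.125]
orientation: [-179.6, 0.3, 99.9]
force: [-0.2, -0.7, 0.3]
opening: 0.0874
gripper_force: 0.0
```

```bash
python3 - <<'E'
from h import *
o=get_obs(); print(o["tool_pos"],o["orientation"])
c=camera_model("wrist"); p,d=snapshot("wrist"); np.savez("w2.npz",p=p,d=d,c=c)
cv2.imwrite("pics/w2.png",cv2.resize(p[110:260,200:380],None,fx=4,fy=4,interpolation=cv2.INTER_CUBIC))
print(d[150:230:8,270:310:8].round(3))
E
```

```text
[0.49153351 0.36592563 0.12502278] [-179.55471529    0.33379172   99.88890901]
[[0.236 0.255 0.255 0.254 0.237]
 [0.237 0.247 0.257 0.257 0.241]
 [0.24  0.238 0.239 0.238 0.239]
 [0.241 0.24  0.24  0.242 0.241]
 [0.243 0.242 0.21  0.207 0.208]
 [0.244 0.243 0.207 0.205 0.205]
 [0.246 0.246 0.209 0.207 0.208]
 [0.248 0.243 0.211 0.209 0.211]
 [0.251 0.249 0.231 0.211 0.21 ]
 [0.251 0.251 0.259 0.209 0.209]]
```

View pics/w2.png

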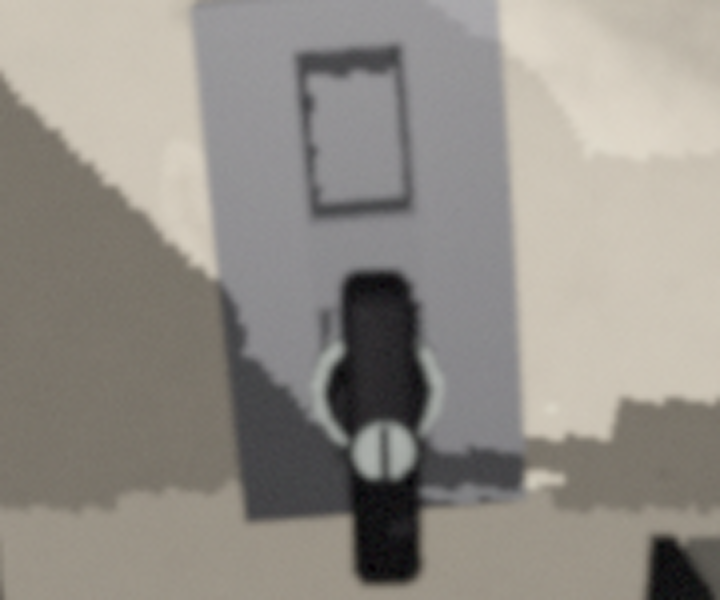

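The bolt stands in the near pocket: the shank end is at crop (384,450), with its dark mark from (383,425) to (386,478). The bar runs from (375,270) to (388,582).

```bash
python3 - <<'E'
from h import *
z=np.load("w2.npz",allow_pickle=True); p=z["p"]; cm=z["c"].item()
f=lambda x,y,h:onz("wrist",200+(x+.5)/4-.5,110+(y+.5)/4-.5,h,cm)*1000
# height check from depth
T=np.linalg.inv(cm["world_to_cam"])
for (u,v) in((296,222),(296,200),(290,245),(258,160)):
    dd=float(z["d"][v,u]); o,dr=ray("wrist",u,v,cm); zc=(cm["world_to_cam"][:3,:3]@dr)[2]; print("pt",((o+dr*dd/zc)*1000).round(1))
g=cv2.cvtColor(p,cv2.COLOR_BGR2GRAY)
big=cv2.resize(g[110:260,200:380],None,fx=4,fy=4,interpolation=cv2.INTER_CUBIC)
def centroid(mask,x0,y0,x1,y1):
    m=np.zeros_like(mask); m[y0:y1,x0:x1]=mask[y0:y1,x0:x1]; return m
# bar
m=centroid((big<50).astype(np.uint8),330,262,435,600)
n,l,s,c=cv2.connectedComponentsWithStats(m); 
rows=[]
for y in list(range(285,330,5))+list(range(490,570,5)):
    r=np.where(m[y])[0]; rows.append(((r.min()+r.max())/2,y,r.max()-r.min()))
A=np.array([f(x,y,.064) for x,y,w in rows])[:,:2]
d=A[:5].mean(0)-A[-5:].mean(0); print("bar dir",np.degrees(np.arctan2(d[1],d[0])),[int(r[2]) for r in rows])
print("bar ends",f(377,270,.064),f(388,582,.064))
print("shank",[f(384,450,h).round(1) for h in(.064,.066)])
# mark
pts=[]
for y in range(432,470,3):
    r=big[y,365:405].astype(float); w=np.clip(r.max()*.6-r,0,None); w=np.where(np.abs(np.arange(40)-20)<10,w,0); pts.append((365+(w*np.arange(40)).sum()/w.sum(),y))
M=np.array([f(x,y,.065)[:2] for x,y in pts]); vx,vy,_,_=cv2.fitLine(M.astype(np.float32),2,0,.01,.01).ravel(); print("mark dir",np.degrees(np.arctan2(vy,vx))%180,np.array(pts)[:,0].round(1))
E
```

```text
pt [497.8 376.6  68.1]
pt [495.5 389.8  63.6]
pt [497.3 358.9  64.9]
pt [465.6 405.7  28.8]
bar dir 102.90635484414464 [59, 62, 62, 63, 67, 69, 68, 69, 68, 68, 68, 71, 69, 64, 60, 59, 59, 60, 59, 59, 59, 59, 58, 59, 59]
bar ends [491.40421661 404.32292447  64.        ] [503.17198828 351.84703163  64.        ]
shank [array([498. , 375.1,  64. ]), array([497.8, 375.8,  66. ])]
mark dir nan [  nan 383.8 383.8 384.  383.8 383.8 384.2 384.5 384.6 384.7 384.7 384.7
 384.8]<stdin>:25: RuntimeWarning: invalid value encountered in scalar divide
```

```bash
python3 - <<'E'
from h import *
o=get_obs(); print(o["tool_pos"],o["orientation"],o["qvel"].round(2))
E
```

```text
[0.4930892  0.36732614 0.12833731] [-179.77211488    0.21914549   99.962988  ] [ 0.16 -2.75  3.92  1.47 -1.47  0.41]
```

Emit:
play_rows --pt "0.0045 0.0113 0 0 0 0.0156" --pt "0 0 -0.02 0 0 0" --pt "0 0 -0.025 0 0 0" --pt "0 0 -0.025 0 0 0" --pt "0 0 -0.0175 0 0 0" --pt "0 0 0 0 0 0" --pt "0 0 0 0 0 0"

```text
clock: 4.6
tool_pos: [0.4983, 0.3783, 0.0617]
orientation: [179.9, -0.0, 102.9]
force: [0.2, 0.2, 1.6]
opening: 0.0875
gripper_force: 0.0
```

Emit:
play_rows --pt "0 0 0 0 0 0" --pt "0 0 0 0 0 0" --pt "0 0 0 0 0 0" --pt "0 0 0 0 0 0" --pt "0 0 0 0 0 0" --pt "0 0 0 0 0 0" --gripper -1

```text
clock: 5.2
tool_pos: [0.4976, 0.3777, 0.0604]
orientation: [-180.0, 0.0, 102.9]
force: [0.1, -0.4, -0.1]
opening: 0.0454
gripper_force: 0.0
```

Emit:
play_rows --pt "0 0 0 0 0 0" --pt "0 0 0 0 0 0" --pt "0 0 0 0 0 0" --pt "0 0 0 0 0 0" --pt "0 0 0 0 0 0" --pt "0 0 0 0 0 0" --pt "0 0 0 0 0 0"

```text
clock: 5.9
tool_pos: [0.4976, 0.3777, 0.0607]
orientation: [180.0, -0.0, 102.9]
force: [-1.7, -1.0, 5.3]
opening: 0.0119
gripper_force: 60.0
```

```bash
python3 - <<'E'
from h import *
o=get_obs(); print({k:np.round(v,4) for k,v in o.items()})
E
```

```text
{'clock': np.float64(5.9), 'joint_pos': array([ 5.508290e+01,  2.564470e+01, -1.823930e+01,  4.200000e-03,
       -4.610800e+01,  1.377798e+02]), 'qvel': array([-0.0881,  0.0168, -0.0697,  0.1931,  0.0255,  0.0896]), 'tau': array([-3.86500e-01, -5.53265e+01,  2.20121e+01,  5.08410e+00,
        7.75900e-01,  1.50000e-02]), 'tool_pos': array([0.4976, 0.3777, 0.0607]), 'orientation': array([ 1.799920e+02, -3.100000e-03,  1.028656e+02]), 'force': array([-1.6937, -0.9916,  5.2572]), 'moment': array([-0.4475,  0.8905, -0.0465]), 'gripper_force': np.float64(59.9976), 'opening': np.float64(0.0119)}
```

Emit:
play_rows --pt "0 0 0.01 0 0 0" --pt "0 0 0.025 0 0 0" --pt "0 0 0.035 0 0 0" --pt "0 0 0.04 0 0 0" --pt "0 0 0.04 0 0 0" --pt "0 0 0 0 0 0"

```text
clock: 6.5
tool_pos: [0.4995, 0.3795, 0.1857]
orientation: [179.6, -0.3, 102.9]
force: [0.2, 0.2, -1.0]
opening: 0.0119
gripper_force: 59.1
```

Emit:
play_rows --pt "0.0043 -0.0559 0 0 0 -0.0119" --pt "0.0043 -0.0559 0 0 0 -0.0119" --pt "0.0043 -0.0559 0 0 0 -0.0119" --pt "0.0043 -0.0559 0 0 0 -0.0119" --pt "0.0043 -0.0559 0 0 0 -0.0119" --pt "0.0043 -0.0559 0 0 0 -0.0119" --pt "0.0043 -0.0559 0 0 0 -0.0119" --pt "0.0043 -0.0559 0 0 0 -0.0119" --pt "0 0 0 0 0 0" --pt "0 0 0 0 0 0"

```text
clock: 7.5
tool_pos: [0.5249, 0.0188, 0.1801]
orientation: [-180.0, -0.0, 85.6]
force: [0.5, 0.3, -1.3]
opening: 0.0114
gripper_force: 59.1
```

```bash
python3 - <<'E'
from h import *
o=get_obs(); print({k:np.round(v,4).tolist() for k,v in o.items()})
c=camera_model("wrist"); p,d=snapshot("wrist"); np.savez("w3.npz",p=p,d=d,c=c)
cv2.imwrite("pics/w3.png",cv2.resize(p[60:320,130:430],None,fx=2.3,fy=2.3,interpolation=cv2.INTER_CUBIC))
E
```

```text
{'clock': 7.5, 'joint_pos': [23.4545, 9.6197, -23.4199, -0.0163, -56.9758, 152.1274], 'qvel': [2.3025, 0.1852, 0.4783, 0.0902, 0.1312, -0.2297], 'tau': [-1.2498, -40.721, 26.3941, 6.3313, -0.0632, 0.0851], 'tool_pos': [0.5249, 0.0188, 0.1801], 'orientation': [-179.9801, -0.0049, 85.573], 'force': [0.5475, 0.3362, -1.2739], 'moment': [-0.0777, -0.007, -0.0853], 'gripper_force': 59.1417, 'opening': 0.0114}
```

View pics/w3.png

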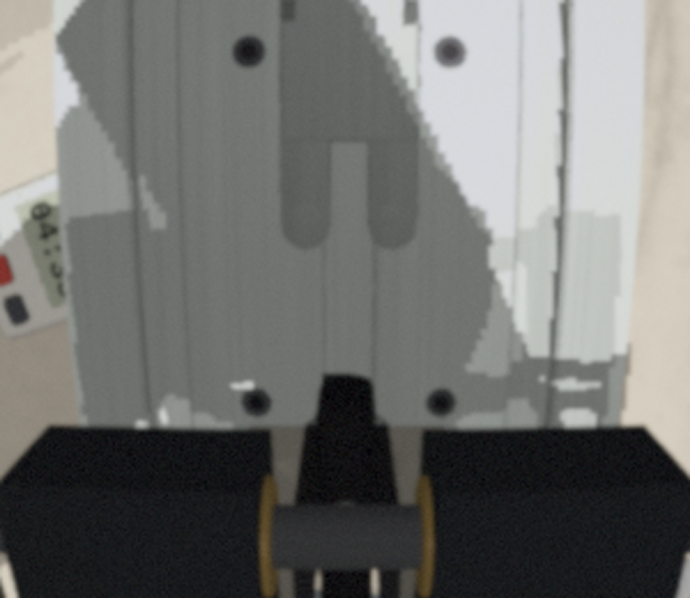

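The fork is ahead: notch closed end at crop (349,141) with walls at x 330 and 369, prong outer edges at x 281 and 417, tips at y≈248, slot edges at x≈325 and 373 near y=300. The bar tip is at (347,376).

```bash
python3 - <<'E'
from h import *
z=np.load("w3.npz",allow_pickle=True); p=z["p"]; cm=z["c"].item()
k=2.3
P=lambda u,v,h:onz("wrist",u,v,h,cm)*1000
F=lambda x,y,h:P(130+(x+.5)/k-.5,60+(y+.5)/k-.5,h)
g=cv2.GaussianBlur(cv2.cvtColor(p,cv2.COLOR_BGR2GRAY).astype(np.float32),(3,7),0)
gx=cv2.Sobel(g,cv2.CV_32F,1,0,ksize=3)
def edge(v,u0,u1):
    r=np.abs(gx[v,u0:u1]); i=int(r.argmax()); 
    if 0<i<len(r)-1: a,b,c=r[i-1:i+2]; i+= .5*(a-c)/(a-2*b+c+1e-9)
    return u0+i, r.max()
U=lambda x:int(130+x/k); V=lambda y:int(60+y/k)
def scan(y0,y1,xa,xb,h,name,w=4):
    A=[]
    for v in range(V(y0),V(y1)):
        for_=[]
        for x in(xa,xb):
            u,s=edge(v,U(x)-w,U(x)+w+1); for_.append(P(u,v,h))
        A.append(for_)
    A=np.array(A); L,R=A[:,0,:2],A[:,1,:2]
    for nm,Q in(("L",L),("R",R)):
        pf=np.polyfit(Q[:,1],Q[:,0],1); res=Q[:,0]-np.polyval(pf,Q[:,1]); print(name,nm,"x@20",np.polyval(pf,20).round(2),"x@90",np.polyval(pf,90).round(2),"ang",np.degrees(np.arctan(pf[0])).round(2),"rms",res.std().round(2),"w",np.linalg.norm(L-R,axis=1).mean().round(2))
scan(150,215,330,369,.080,"notch")
scan(150,215,281,417,.080,"foot")
scan(262,365,325,373,.074,"slot")
print("notch end",F(349.5,141,.08),"tips",F(305,248,.08),F(393,248,.08))
print("bartip",F(347,376,.1801+.0),F(322,376,.183),F(373,376,.183))
print("jaw rear?",F(289,10,.09),F(411,10,.09))
o,_=ray("wrist",0,0,cm);print("cam",o)
E
```

```text
notch L x@20 517.05 x@90 523.83 ang 5.53 rms 0.02 w 11.31
notch R x@20 529.99 x@90 534.85 ang 3.97 rms 0.04 w 11.31
foot L x@20 502.15 x@90 506.85 ang 3.84 rms 0.09 w 44.5
foot R x@20 546.91 x@90 551.4 ang 3.67 rms 0.1 w 44.5
slot L x@20 516.56 x@90 519.02 ang 2.01 rms 0.8 w 15.28
slot R x@20 531.2 x@90 537.12 ang 4.83 rms 0.07 w 15.28
notch end [529.55308199  90.81782184  80.        ] tips [512.48086597  57.3098697   80.        ] [541.0259231   55.13137865  80.        ]
bartip [525.47443718  46.90296065 180.1       ] [520.70519691  48.2678966  183.        ] [530.59511445  47.51286385 183.        ]
jaw rear? [514.41731016 133.15871893  90.        ] [551.23435454 130.3707451   90.        ]
cam [0.52930216 0.09520514 0.32050387]
```

Emit:
play_rows --pt "0.0014 0.01 -0.02 0 0 0" --pt "0 0 -0.021 0 0 0" --pt "0 0 -0.02 0 0 0" --pt "0 0 0 0 0 0" --pt "0 0 0 0 0 0" --pt "0 0 0 0 0 0"

```text
clock: 8.15
tool_pos: [0.5269, 0.0287, 0.1324]
orientation: [179.9, -0.0, 85.8]
force: [-0.2, 0.8, -1.7]
opening: 0.0114
gripper_force: 59.1
```

```bash
python3 - <<'E'
from h import *
o=get_obs(); print({k:np.round(v,4).tolist() for k,v in o.items()})
c=camera_model("wrist"); p,d=snapshot("wrist"); np.savez("w4.npz",p=p,d=d,c=c)
a=cv2.resize(p[100:280,190:370],None,fx=3,fy=3,interpolation=cv2.INTER_CUBIC)
s,_=snapshot("side"); b=cv2.resize(s[180:280,220:320],None,fx=2.5,fy=2.5,interpolation=cv2.INTER_CUBIC)
can=np.zeros((540,800,3),np.uint8); can[:,:540]=a; can[:250,550:800]=b
cv2.imwrite("pics/w4.png",can)
E
```

```text
{'clock': 8.15, 'joint_pos': [24.4434, 12.745, -26.6385, 0.0189, -50.5458, 151.3328], 'qvel': [-0.4379, -0.3906, -0.056, 0.0048, 0.0949, 0.0346], 'tau': [0.0916, -42.2738, 24.2572, 5.7525, -0.0127, -0.002], 'tool_pos': [0.5269, 0.0287, 0.1324], 'orientation': [179.9309, -0.0211, 85.7883], 'force': [-0.1721, 0.7672, -1.6521], 'moment': [-0.1061, 0.0284, -0.0337], 'gripper_force': 59.1434, 'opening': 0.0114}
```

View pics/w4.png

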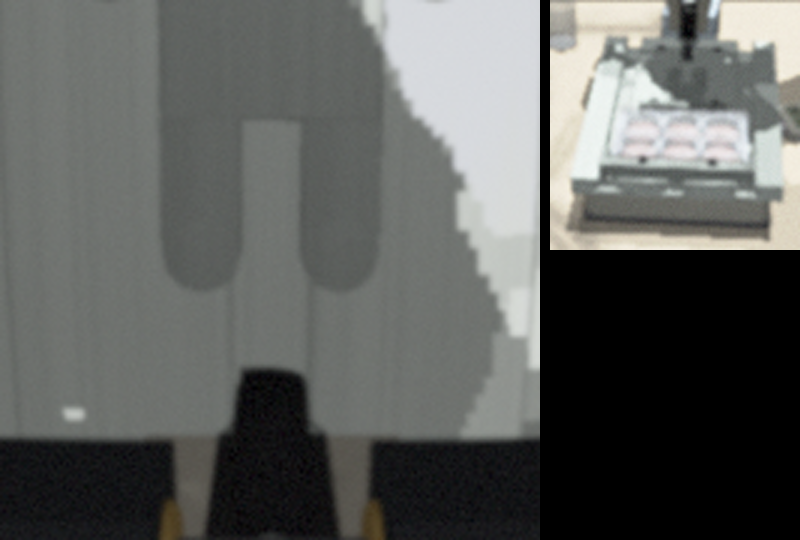

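The bar tip centre (273,372) sits over the slot (edges at 234 and 310, centre 272), and the notch at 271 is in line too, so I'm lowering now.

Emit:
play_rows --pt "-0.0003 0 -0.003 0 0 0" --pt "0 0 -0.003 0 0 0" --pt "0 0 -0.003 0 0 0" --pt "0 0 -0.003 0 0 0" --pt "0 0 0 0 0 0"

```text
clock: 8.75
tool_pos: [0.5258, 0.0278, 0.1215]
orientation: [-180.0, 0.0, 85.7]
force: [-0.9, 0.0, -1.6]
opening: 0.012
gripper_force: 59.1
```

Emit:
play_rows --pt "0 0 -0.003 0 0 0" --pt "0 0 -0.003 0 0 0" --pt "0 0 -0.001 0 0 0" --pt "0 0 0 0 0 0" --pt "0 0 0 0 0 0"

```text
clock: 9.25
tool_pos: [0.5261, 0.0279, 0.1164]
orientation: [180.0, 0.0, 85.7]
force: [0.5, 0.9, -1.5]
opening: 0.0118
gripper_force: 59.1
```

Emit:
play_rows --pt "0 0 -0.0005 0 0 0" --pt "0 0 0 0 0 0"

```text
clock: 9.45
tool_pos: [0.5261, 0.028, 0.116]
orientation: [180.0, -0.0, 85.7]
force: [-0.2, -0.0, -2.1]
opening: 0.0116
gripper_force: 59.1
```

Emit:
play_rows --pt "0 0 -0.0005 0 0 0" --pt "0 0 0 0 0 0"

```text
clock: 9.65
tool_pos: [0.526, 0.0279, 0.1155]
orientation: [-180.0, 0.0, 85.7]
force: [-0.5, -0.3, -2.2]
opening: 0.0117
gripper_force: 59.1
```

Emit:
play_rows --pt "0 0 -0.0005 0 0 0" --pt "0 0 0 0 0 0"

```text
clock: 9.85
tool_pos: [0.526, 0.028, 0.1151]
orientation: [-180.0, 0.0, 85.7]
force: [-0.3, 0.6, -1.1]
opening: 0.0118
gripper_force: 59.1
```

Emit:
play_rows --pt "0 0 -0.0005 0 0 0" --pt "0 0 0 0 0 0"

```text
clock: 10.05
tool_pos: [0.5261, 0.0279, 0.1149]
orientation: [180.0, 0.0, 85.7]
force: [-1.2, 0.2, 0.8]
opening: 0.0118
gripper_force: 59.2
```

Emit:
play_rows --pt "0 0 -0.0005 0 0 0" --pt "0 0 0 0 0 0"

```text
clock: 10.25
tool_pos: [0.5262, 0.028, 0.1148]
orientation: [180.0, -0.0, 85.7]
force: [-1.4, 0.8, 4.0]
opening: 0.0119
gripper_force: 59.3
```

Emit:
play_rows --pt "0 0 0.0004 0 0 0" --pt "0.0009 0.0125 0 0 0 0" --pt "0.0009 0.0125 0 0 0 0" --pt "0.0009 0.0125 0 0 0 0" --pt "0 0 0 0 0 0"

```text
clock: 10.75
tool_pos: [0.5287, 0.0596, 0.1148]
orientation: [180.0, -0.0, 85.8]
force: [-1.3, 2.9, 4.8]
opening: 0.0119
gripper_force: 59.2
```

Emit:
play_rows --pt "0.0005 0.00625 0 0 0 0" --pt "0.0004 0.00625 0 0 0 0" --pt "0.0005 0.00625 0 0 0 0" --pt "0 0 0 0 0 0"

```text
clock: 11.15
tool_pos: [0.5295, 0.0735, 0.1148]
orientation: [180.0, -0.0, 85.7]
force: [-0.4, -1.2, 5.7]
opening: 0.0115
gripper_force: 59.5
```

Emit:
play_rows --pt "0 0 0.0004 0 0 0" --pt "0 0 0 0 0 0"

```text
clock: 11.35
tool_pos: [0.5294, 0.0733, 0.1149]
orientation: [180.0, -0.0, 85.7]
force: [-0.3, 0.9, 3.0]
opening: 0.0117
gripper_force: 59.3
```

Emit:
play_rows --pt "0.0003 0.004 0 0 0 0" --pt "0.0002 0.003 0 0 0 0" --pt "0 0 0 0 0 0"

```text
clock: 11.65
tool_pos: [0.5296, 0.0787, 0.1149]
orientation: [-180.0, 0.0, 85.7]
force: [-0.8, -1.5, 2.8]
opening: 0.012
gripper_force: 59.4
```

Emit:
play_rows --pt "0.0002 0.0025 0 0 0 0" --pt "0.0002 0.0025 0 0 0 0" --pt "0.0002 0.0025 0 0 0 0" --pt "0 0 0 0 0 0"

```text
clock: 12.05
tool_pos: [0.5302, 0.0849, 0.1149]
orientation: [-180.0, -0.0, 85.7]
force: [-0.7, -1.3, 1.6]
opening: 0.0117
gripper_force: 59.3
```

Emit:
play_rows --pt "0.0002 0.0025 0 0 0 0" --pt "0.0002 0.0025 0 0 0 0" --pt "0 0 0 0 0 0"

```text
clock: 12.35
tool_pos: [0.5305, 0.0887, 0.1149]
orientation: [-180.0, 0.0, 85.7]
force: [-0.4, -1.1, 1.0]
opening: 0.0119
gripper_force: 59.3
```

Emit:
play_rows --pt "0.0002 0.0025 0 0 0 0" --pt "0.0002 0.0025 0 0 0 0" --pt "0 0 0 0 0 0"

```text
clock: 12.65
tool_pos: [0.5308, 0.0927, 0.1149]
orientation: [-180.0, 0.0, 85.7]
force: [-1.3, -1.6, 0.5]
opening: 0.0117
gripper_force: 59.3
```

Emit:
play_rows --pt "0.0001 0.00125 0 0 0 0" --pt "0.0001 0.00125 0 0 0 0" --pt "0 0 0 0 0 0"

```text
clock: 12.95
tool_pos: [0.531, 0.0946, 0.1149]
orientation: [-180.0, -0.0, 85.7]
force: [-0.5, -1.3, 0.2]
opening: 0.0121
gripper_force: 59.3
```

Emit:
play_rows --pt "0.0001 0.00125 0 0 0 0" --pt "0.0001 0.00125 0 0 0 0" --pt "0 0 0 0 0 0"

```text
clock: 13.25
tool_pos: [0.5312, 0.0967, 0.1149]
orientation: [-180.0, -0.0, 85.7]
force: [-1.3, -1.5, -0.6]
opening: 0.0115
gripper_force: 59.3
```

```bash
python3 - <<'E'
from h import *
o=get_obs(); print(o["tool_pos"],o["force"],o["moment"])
p,d=snapshot("top")
a=cv2.resize(p[165:285,200:350],None,fx=5,fy=5,interpolation=cv2.INTER_CUBIC); cv2.imwrite("pics/t5.png",a)
E
```

```text
[0.53117498 0.09672363 0.11494986] [-1.29617628 -1.52488251 -0.595377  ] [-0.67775713  0.15261058 -0.00779299]
```

View pics/t5.png

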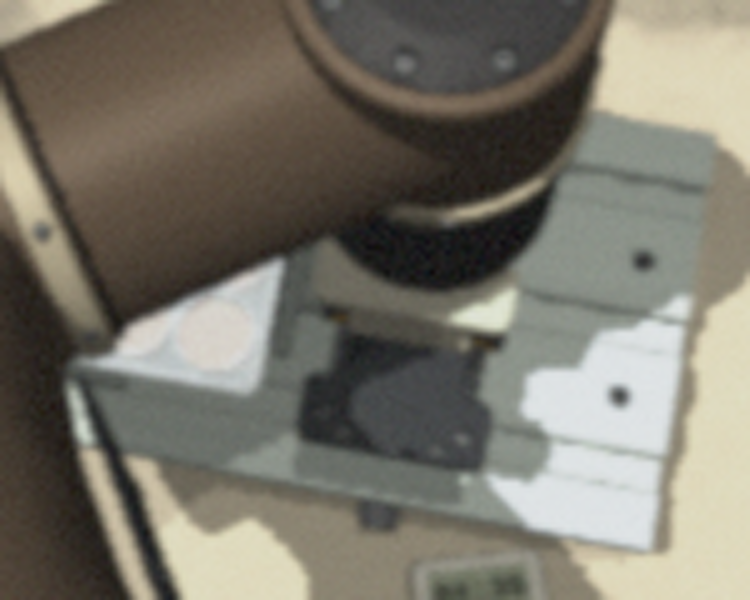

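The jaw's visible end is at (283,350), close to the plate edge near (268,350). It was at about (300,357) before, so the bracket has been carried along. Creeping on.

Emit:
play_rows --pt "0.0001 0.00125 0 0 0 0" --pt "0.0001 0.00125 0 0 0 0" --pt "0 0 0 0 0 0"

```text
clock: 13.6
tool_pos: [0.5313, 0.0986, 0.115]
orientation: [180.0, -0.0, 85.7]
force: [-0.1, -0.7, -0.6]
opening: 0.0117
gripper_force: 59.3
```

Emit:
play_rows --pt "0.0001 0.00125 0 0 0 0" --pt "0.0001 0.00125 0 0 0 0" --pt "0 0 0 0 0 0"

```text
clock: 13.9
tool_pos: [0.5312, 0.0995, 0.1149]
orientation: [-180.0, 0.1, 85.7]
force: [0.8, -7.2, -0.8]
opening: 0.0117
gripper_force: 59.6
```

Emit:
play_rows --pt "0.0001 0.00125 0 0 0 0" --pt "0 0 0 0 0 0"

```text
clock: 14.1
tool_pos: [0.5312, 0.0998, 0.115]
orientation: [-179.9, 0.2, 85.7]
force: [2.1, -10.6, 0.7]
opening: 0.0119
gripper_force: 59.7
```

Emit:
play_rows --pt "-0.0001 -0.00125 0 0 0 0" --pt "0 0 0 0 0 0" --pt "0 0 0 0 0 0"

```text
clock: 14.4
tool_pos: [0.5313, 0.0994, 0.115]
orientation: [-180.0, 0.1, 85.7]
force: [1.2, -7.4, -0.7]
opening: 0.012
gripper_force: 59.5
```

```bash
python3 - <<'E'
from h import *
for _ in range(2):
    o=get_obs(); print(o["tool_pos"],o["orientation"],o["force"],o["moment"],o["joint_pos"].round(1),o["tau"].round(3))
E
```

```text
[0.53125357 0.09943045 0.11497502] [-1.79963007e+02  9.50654956e-02  8.57087218e+01] [ 1.22618551 -7.40245656 -0.74024567] [-2.8680408  -0.36519642  0.02080341] [ 3.140e+01  1.510e+01 -2.610e+01  1.000e-01 -4.880e+01  1.442e+02] [ 3.7450e+00 -4.5473e+01  2.5490e+01  3.9610e+00  1.1030e+00  6.0000e-03]
[0.53125357 0.09943045 0.11497502] [-1.79963007e+02  9.50654956e-02  8.57087218e+01] [ 1.22618551 -7.40245656 -0.74024567] [-2.8680408  -0.36519642  0.02080341] [ 3.140e+01  1.510e+01 -2.610e+01  1.000e-01 -4.880e+01  1.442e+02] [ 3.7450e+00 -4.5473e+01  2.5490e+01  3.9610e+00  1.1030e+00  6.0000e-03]
```

Emit:
play_rows --pt "-0.0001 -0.00125 0 0 0 0" --pt "0 0 0 0 0 0" --pt "0 0 0 0 0 -0.02" --pt "0 0 0 0 0 -0.04" --pt "0 0 0 0 0 -0.04" --pt "0 0 0 0 0 0"

```text
clock: 15.0
tool_pos: [0.5316, 0.0992, 0.115]
orientation: [180.0, 0.0, 67.5]
force: [2.0, -5.4, -0.7]
opening: 0.0117
gripper_force: 59.3
```

```bash
cat > st.py <<'E'
from h import *
o=get_obs(); print(o["clock"],o["tool_pos"].round(4),o["orientation"].round(2),"F",o["force"].round(2),"M",o["moment"].round(3),"j6",o["joint_pos"][5].round(1),"t6",o["tau"][5].round(3),o["opening"].round(4))
E
python3 st.py
```

```text
Traceback (most recent call last):
  File "st.py", line 2, in <module>
    o=get_obs(); print(o["clock"],o["tool_pos"].round(4),o["orientation"].round(2),"F",o["force"].round(2),"M",o["moment"].round(3),"j6",o["joint_pos"][5].round(1),"t6",o["tau"][5].round(3),o["opening"].round(4))
                                                                                                                                                                                              ^^^^^^^^^^^^^^^^^^
AttributeError: 'float' object has no attribute 'round'
```

```bash
sed -i 's/,o\["opening"\].round(4)//' st.py; python3 st.py
```

```text
15.0 [0.5316 0.0992 0.115 ] [1.7998e+02 3.0000e-02 6.7480e+01] F [ 2.   -5.39 -0.72] M [-2.162 -0.564 -0.044] j6 126.1 t6 -1.63
```

Emit:
play_rows --pt "0 -0.0006 0 0 0 -0.04" --pt "0 0 0 0 0 -0.04" --pt "0 0 0 0 0 -0.04" --pt "0 0 0 0 0 -0.04" --pt "0 0 0 0 0 -0.04" --pt "0 0 0 0 0 -0.04" --pt "0 0 0 0 0 0"

```text
clock: 15.7
tool_pos: [0.5322, 0.0981, 0.1153]
orientation: [179.9, -0.0, 24.3]
force: [4.8, -9.5, -1.7]
opening: 0.0119
gripper_force: 58.0
```

```bash
python3 st.py
```

```text
15.7 [0.5322 0.0981 0.1153] [ 1.7989e+02 -1.0000e-02  2.4300e+01] F [ 4.81 -9.53 -1.68] M [-3.862 -1.748 -0.027] j6 82.9 t6 -1.671
```

Emit:
play_rows --pt "0.0015 -0.002 0 0 0 0" --pt "0 0 0 0 0 0" --pt "0 0 0 0 0 0"

```text
clock: 16.0
tool_pos: [0.5328, 0.0973, 0.1151]
orientation: [180.0, -0.0, 24.5]
force: [2.0, -5.9, -0.0]
opening: 0.0117
gripper_force: 49.2
```

```bash
python3 st.py
```

```text
16.0 [0.5328 0.0973 0.1151] [ 1.7998e+02 -1.0000e-02  2.4530e+01] F [ 1.96 -5.86 -0.01] M [-2.219 -0.636  0.009] j6 83.4 t6 -0.009
```

Emit:
play_rows --pt "0.0003 -0.0004 0 0 0 -0.034" --pt "0.0003 -0.0004 0 0 0 -0.034" --pt "0 -0.0004 0 0 0 -0.034" --pt "0 -0.0004 0 0 0 -0.034" --pt "0 0 0 0 0 0"

```text
clock: 16.5
tool_pos: [0.5335, 0.0961, 0.1152]
orientation: [180.0, -0.0, -0.2]
force: [2.6, -5.2, -1.5]
opening: 0.012
gripper_force: 47.1
```

```bash
python3 st.py
```

```text
16.5 [0.5335 0.0961 0.1152] [ 1.7999e+02 -4.0000e-02 -1.5000e-01] F [ 2.64 -5.23 -1.51] M [-2.15e+00 -8.40e-01  2.00e-03] j6 58.9 t6 -1.388
```

Emit:
play_rows --pt "0.0002 -0.0003 0 0 0 -0.028" --pt "0.0002 -0.0003 0 0 0 -0.028" --pt "0 -0.0003 0 0 0 -0.028" --pt "0 -0.0003 0 0 0 -0.028" --pt "0 0 0 0 0 0"

```text
clock: 17.0
tool_pos: [0.5336, 0.0951, 0.1151]
orientation: [180.0, -0.0, -20.3]
force: [2.1, -5.2, -1.9]
opening: 0.0117
gripper_force: 45.5
```

```bash
python3 st.py
```

```text
17.0 [0.5336 0.0951 0.1151] [ 1.7999e+02 -3.0000e-02 -2.0280e+01] F [ 2.15 -5.23 -1.86] M [-2.077 -0.729  0.02 ] j6 38.9 t6 -1.149
```

```bash
cat > av.py <<'E'
from h import *
A=[]
for _ in range(6):
    snapshot("side"); o=get_obs(); A.append(np.r_[o["tool_pos"]*1000,o["orientation"][2],o["force"],o["moment"],o["joint_pos"][5]])
A=np.array(A); print(o["clock"],A.mean(0).round(3).tolist(),"Mz sd",A[:,9].std().round(4),A[:,9].round(3))
E
python3 av.py
```

```text
17.3 [533.626, 95.148, 115.054, -20.112, 2.585, -4.988, -1.029, -2.124, -0.739, 0.019, 39.017] Mz sd 0.0219 [-0.019  0.027  0.032  0.037 -0.002  0.04 ]
```

Emit:
play_rows --pt "0 -0.0004 -0.0003 0 0 -0.044" --pt "0 -0.0004 -0.0003 0 0 -0.044" --pt "0 -0.0003 -0.0003 0 0 -0.044" --pt "0 0 0 0 0 0"

```text
clock: 17.7
tool_pos: [0.5332, 0.094, 0.1144]
orientation: [180.0, -0.0, -44.1]
force: [1.3, -5.8, 1.0]
opening: 0.0116
gripper_force: 45.6
```

```bash
python3 av.py
```

```text
18.0 [533.28, 94.068, 114.409, -43.882, 0.588, -6.117, 0.463, -2.227, -0.121, -0.006, 15.335] Mz sd 0.02 [-0.     0.012 -0.048 -0.011  0.001  0.008]
```

Emit:
play_rows --pt "-0.0002 -0.0004 -0.0003 0 0 -0.044" --pt "-0.0002 -0.0004 -0.0003 0 0 -0.044" --pt "-0.0002 -0.0003 -0.0003 0 0 -0.044" --pt "0 0 0 0 0 0"

```text
clock: 18.4
tool_pos: [0.5329, 0.0932, 0.1143]
orientation: [-180.0, -0.0, -67.9]
force: [-1.0, -5.9, 6.1]
opening: 0.0116
gripper_force: 45.8
```

```bash
python3 av.py
```

```text
18.7 [532.956, 93.184, 114.321, -67.629, -1.064, -6.074, 5.92, -2.23, 0.598, -0.014, -8.368] Mz sd 0.0196 [-0.022 -0.041 -0.016 -0.027  0.009  0.014]
```

Emit:
play_rows --pt "-0.0003 -0.0004 0 0 0 -0.044" --pt "-0.0003 -0.0002 0 0 0 -0.044" --pt "-0.0003 -0.0002 0 0 0 -0.044" --pt "0 0 0 0 0 0"

```text
clock: 19.1
tool_pos: [0.5321, 0.0927, 0.1143]
orientation: [-180.0, -0.0, -91.7]
force: [-2.1, -4.7, 6.2]
opening: 0.0119
gripper_force: 45.9
```

```bash
python3 av.py
```

```text
19.4 [532.131, 92.744, 114.297, -91.394, -1.934, -4.652, 6.286, -1.763, 0.874, -0.012, -32.108] Mz sd 0.0254 [ 0.004  0.03  -0.028 -0.044 -0.033 -0.001]
```

Emit:
play_rows --pt "-0.0005 0 0 0 0 -0.044" --pt "-0.0004 0 0 0 0 -0.044" --pt "-0.0004 0 0 0 0 -0.044" --pt "0 0 0 0 0 0"

```text
clock: 19.8
tool_pos: [0.5308, 0.0928, 0.1142]
orientation: [180.0, -0.0, -115.4]
force: [-3.1, -4.4, 6.5]
opening: 0.0118
gripper_force: 46.0
```

```bash
python3 av.py
```

```text
20.1 [530.831, 92.85, 114.202, -115.163, -3.093, -3.928, 7.007, -1.375, 1.171, -0.06, -55.932] Mz sd 0.041 [-0.119  0.005 -0.097 -0.048 -0.033 -0.066]
```

Emit:
play_rows --pt "-0.0003 0.0001 0 0 0 -0.044" --pt "0 0 0 0 0 0"

```text
clock: 20.3
tool_pos: [0.5304, 0.093, 0.1142]
orientation: [180.0, -0.0, -123.3]
force: [-3.9, -3.4, 8.0]
opening: 0.0121
gripper_force: 46.1
```

```bash
python3 av.py
```

```text
20.6 [530.435, 92.966, 114.172, -123.086, -3.868, -3.744, 6.382, -1.191, 1.381, -0.092, -63.874] Mz sd 0.0225 [-0.081 -0.088 -0.062 -0.091 -0.092 -0.137]
```

Emit:
play_rows --pt "-0.0012 0.0003 0 0 0 -0.022" --pt "0 0 0 0 0 -0.022"

```text
clock: 20.8
tool_pos: [0.5299, 0.0933, 0.1142]
orientation: [-180.0, 0.0, -131.1]
force: [-2.6, -4.5, 4.6]
opening: 0.0117
gripper_force: 45.9
```

```bash
python3 st.py; python3 av.py
```

```text
20.8 [0.5299 0.0933 0.1142] [-1.7998e+02  2.0000e-02 -1.3111e+02] F [-2.57 -4.45  4.56] M [-1.31   0.689  0.21 ] j6 -72.0 t6 0.999
21.1 [529.923, 93.262, 114.155, -131.027, -2.572, -3.581, 5.504, -1.381, 0.713, 0.083, -71.902] Mz sd 0.0468 [0.179 0.092 0.041 0.048 0.053 0.086]
```

Emit:
play_rows --pt "-0.0012 -0.0008 -0.0002 0 0 0" --pt "0 0 0 0 0 0"

```text
clock: 21.3
tool_pos: [0.5298, 0.0932, 0.1141]
orientation: [-180.0, 0.1, -130.9]
force: [0.7, -2.2, 4.5]
opening: 0.0116
gripper_force: 45.9
```

```bash
python3 av.py; python3 av.py
```

```text
21.6 [529.834, 93.159, 114.132, -130.948, -0.082, -1.553, 6.228, -0.43, -0.115, 0.045, -71.819] Mz sd 0.022 [0.017 0.052 0.039 0.086 0.051 0.027]
21.9 [529.832, 93.16, 114.129, -130.949, 0.228, -1.271, 5.99, -0.405, -0.109, 0.032, -71.821] Mz sd 0.0291 [ 0.025  0.026  0.044  0.029 -0.015  0.084]
```

Emit:
play_rows --pt "-0.0001 0.0001 0 0 0 -0.011" --pt "0 0 0 0 0 -0.011"

```text
clock: 22.1
tool_pos: [0.5297, 0.0932, 0.1141]
orientation: [-180.0, 0.1, -135.0]
force: [-0.2, -1.3, 6.4]
opening: 0.0117
gripper_force: 46.1
```

```bash
python3 st.py; python3 av.py
```

```text
22.1 [0.5297 0.0932 0.1141] [-1.7997e+02  1.0000e-01 -1.3497e+02] F [-0.19 -1.29  6.35] M [-0.266  0.169  0.198] j6 -75.9 t6 0.366
22.4 [529.656, 93.244, 114.117, -134.95, -0.529, -1.477, 6.371, -0.368, 0.048, 0.122, -75.837] Mz sd 0.0174 [0.146 0.109 0.111 0.138 0.098 0.132]
```

Emit:
play_rows --pt "0 0 0 0 0 -0.004" --pt "0 0 0 0 0 -0.004" --pt "0 0 0 0 0 0"

```text
clock: 22.7
tool_pos: [0.5296, 0.0933, 0.1141]
orientation: [-180.0, 0.1, -136.4]
force: [-0.6, -1.6, 6.9]
opening: 0.0115
gripper_force: 46.1
```

```bash
python3 av.py; python3 av.py
```

```text
23.0 [529.602, 93.263, 114.106, -136.332, -0.903, -0.86, 6.725, -0.267, 0.133, 0.236, -77.222] Mz sd 0.0247 [0.228 0.257 0.205 0.258 0.206 0.264]
23.3 [529.606, 93.261, 114.101, -136.332, -0.898, -1.106, 6.622, -0.278, 0.131, 0.219, -77.221] Mz sd 0.0324 [0.24  0.179 0.18  0.264 0.207 0.242]
```

The torque has risen steeply to about 0.22 N m, so the bolt is tight. I'm turning no further and letting go.

Emit:
play_rows --pt "0 0 0 0 0 0.002" --pt "0 0 0 0 0 0" --pt "0 0 0 0 0 0"

```text
clock: 23.6
tool_pos: [0.5296, 0.0933, 0.1141]
orientation: [-180.0, 0.1, -136.0]
force: [-0.8, -1.4, 6.3]
opening: 0.0121
gripper_force: 46.0
```

```bash
python3 av.py
```

```text
23.9 [529.606, 93.274, 114.093, -135.982, -0.725, -1.093, 6.403, -0.272, 0.11, 0.144, -76.868] Mz sd 0.03 [0.131 0.184 0.178 0.14  0.137 0.094]
```

Emit:
play_rows --pt "0 0 0 0 0 0" --pt "0 0 0 0 0 0" --pt "0 0 0 0 0 0" --pt "0 0 0 0 0 0" --pt "0 0 0 0 0 0" --pt "0 0 0 0 0 0" --gripper 0

```text
clock: 24.5
tool_pos: [0.5288, 0.0926, 0.1132]
orientation: [180.0, -0.0, -136.0]
force: [0.2, -0.4, -0.2]
opening: 0.0431
gripper_force: 0.0
```

Emit:
play_rows --pt "0 0 0.01 0 0 0" --pt "0 0 0.03 0 0 0" --pt "0 0 0.04 0 0 0" --pt "0 0 0.04 0 0 0" --pt "0 0 0 0 0 0" --pt "0 0 0 0 0 0"

```text
clock: 25.1
tool_pos: [0.5292, 0.0928, 0.2106]
orientation: [-180.0, 0.1, -136.0]
force: [0.2, -0.2, -0.8]
opening: 0.0439
gripper_force: 0.0
```

```bash
python3 st.py; python3 - <<'E'
from h import *
c=camera_model("wrist"); p,d=snapshot("wrist"); np.savez("w6.npz",p=p,d=d,c=c); cv2.imwrite("pics/w6.png",cv2.resize(p,None,fx=1.4,fy=1.4,interpolation=cv2.INTER_CUBIC))
E
```

```text
25.1 [0.5292 0.0928 0.2106] [-1.7998e+02  1.4000e-01 -1.3604e+02] F [ 0.25 -0.16 -0.79] M [ 0.037  0.101 -0.07 ] j6 -76.9 t6 0.002
```

View pics/w6.png

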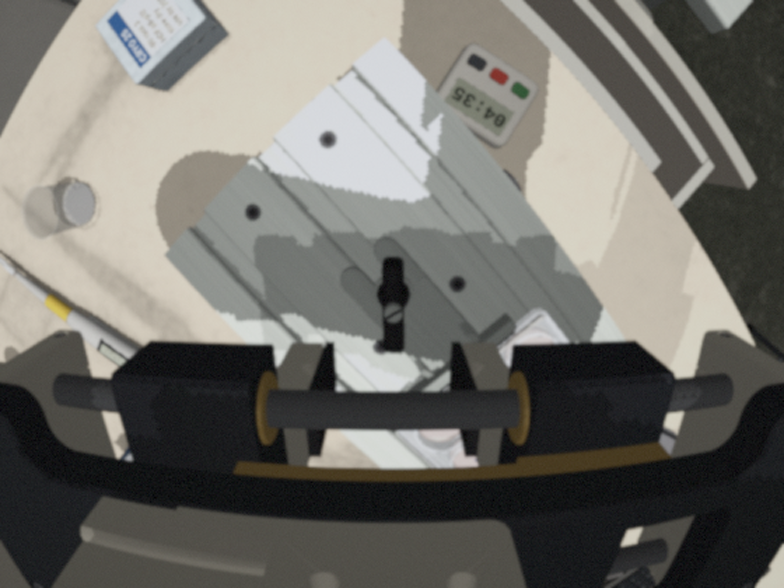

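The knob stands free at (393,300), and the mark on its shank end at (393,314) lies across the slot. One last look, at the jaw, plate and stop.

Emit:
play_rows --pt "0 0 0.04 0 0 0" --pt "0.02 0.042 0 0 0 0" --pt "0.02 0.042 0 0 0 0" --pt "0.02 0.042 0 0 0 0" --pt "0 0 0 0 0 0" --pt "0 0 0 0 0 0" --pt "0 0 0 0 0 0"

```text
clock: 25.85
tool_pos: [0.5763, 0.1927, 0.2404]
orientation: [180.0, -0.1, -136.0]
force: [0.6, 0.6, 0.8]
opening: 0.0437
gripper_force: 0.0
```

```bash
python3 st.py; python3 - <<'E'
from h import *
c=camera_model("wrist"); p,d=snapshot("wrist"); np.savez("w7.npz",p=p,d=d,c=c); cv2.imwrite("pics/w7.png",cv2.resize(p[40:260,130:430],None,fx=2.6,fy=2.6,interpolation=cv2.INTER_CUBIC))
E
```

```text
25.85 [0.5763 0.1927 0.2404] [ 1.7998e+02 -1.2000e-01 -1.3605e+02] F [0.62 0.63 0.81] M [-0.034  0.069  0.015] j6 -82.9 t6 -0.003
```

View pics/w7.png

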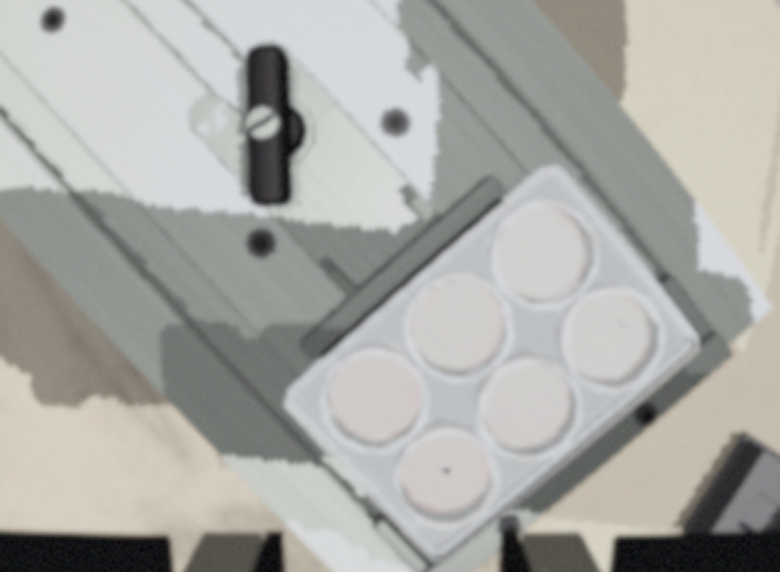

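The jaw lies flush along the plate from (310,345) to (490,185), and the plate sits against the stop along (430,560)–(720,345). The mark is about 99° from lengthwise. The arm is clear, so I'm handing in.

```bash
python3 -c "
from plant import *
print(close_job())"
```

```text
the job is handed in; nothing more can be done
None
```

I handed the job in with the bolt seated in the fork, the bracket and plate snug against the end stop, the head turned about 99° across the slot, and the arm clear of everything; but the push peaked briefly at about 10.6 N (not a few newtons) with 5–10 N while turning, and the knob torque averaged about 0.23 N m at its peak, settling to about 0.14 N m before I let go.

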